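# Set, prove and lock the grooming arm's swivel foot

### The arm

A 7-joint arm with a two-finger parallel gripper is mounted at the origin on the work surface. World frame = base frame: x ahead of the robot, y to its left, z up, the work surface at z = 0. Lengths are in m, angles in rad, forces in N, time in s.
With the tool pointing down it reaches from about 0.4 to 0.85 m from the base axis. Payload 4.5 kg.
Tool frame: the origin (TCP) lies at the very end of the fingers, on their centre line; the grasp point (between the pads) lies 19 mm behind it; z points along the fingers, y is the line along which they close (so a half turn about z gives the same grasp; the last joint's range is limited). The gripper opens to 85 mm and grips with 20 to 120 N. Pads are 22 mm wide; open, the fingers measure 114 mm over their backs; the gripper's body (76 mm by 85 mm) begins 54 mm behind the grasp point. The pads swing forward as they close: fully open they stand 13 mm farther back than shut.
Start: joints at [1.357, 0.689, -0.195, 1.565, 0.157, 0.902, -0.215], TCP at [0.153, -0.606, 0.231] pointing down, gripper open.
Joint ranges: [-3.01, 3.01], [-0.46, 2.08], [-1.47, 1.51], [0.13, 2.56], [-1, 4.14], [0.04, 2.09], [-2.66, 2.66]. Speed limits (rad/s): [2.57, 2.57, 3.14, 3.14, 3.14, 3.14, 3.14].

### API

Orientations are given as [roll, pitch, yaw] about the fixed x, y, z axes, in that order (R = Rz(yaw) Ry(pitch) Rx(roll)).
In Python, from workcell import ctrl gives the robot as it stands.
- The arm moves only by the tool step_arm, never from a script. Its argument "commands" is a list of rows, each a list of 4 numbers: the shift along the tool's x, y, z in m, then the turn about the tool's z in degrees. A call has 1 to 8 rows; each row is the pose to reach, as a shift and turn from the pose commanded when the call began, along the tool's axes at that moment; what a row does not reach only later rows make up. A row lasts 1/12 s, in which the tool goes at most 41.7 mm and 7.16 degrees, less where a joint would pass 70% of its speed; a pose out of reach is approached as far as the arm can. A call with a gripper value outside its range is refused whole. "gripper" is the finger opening in m, from 0 to 0.0854, set as the call begins (left out, the last holds). The fingers move at their own pace and stop on an object; "grip_force" is the grip in N (left out, the last holds). Time passes only in rows, so rows that repeat a pose let the fingers close. It gives the time, the measured TCP pose, the force, the opening and the grip force at its end, in the units of the state.
- ctrl.observe(): the state, without advancing time (a new reading comes with each control period).
- ctrl.capture(name): name is "side" or "top"; returns the picture (420x560x3 uint8, red, green, blue); there is no depth.
- ctrl.get_calibration(name): a dict with "fov_y" (degrees; the focal length in pixels is half the picture's height over the tangent of half this angle, whatever the lens; pixels are square), "cx", "cy" (the principal point, pixels), "R" (3x3) and "t" (3): a world point X has camera coordinates R X + t. Camera axes: x right, y down, z forward; pixel columns grow to the right and rows downward; lengths in m; the calibration is good to about 2 mm. A picture is of the moment at which its call begins. get_calibration takes no time and is no camera call.
- ctrl.job_done(): hands the job in; it is judged then, once.
Trained networks look in the newest picture that a camera, given by its name, has taken for a name from the list of things; names that differ only in an ending like _2 or _b are one class to them, and where a whole thing is asked for, a point or a joint stands for the part that bears it (a point fixed in the world has none). Each returns a list of dicts, best first, with "score" (0 to 1); they miss things now and then, are a little off and sometimes report something else, mostly with a low value. They report only what shows in the picture. A call takes as long as a camera call.
- ctrl.recognise(camera, name): "point" ([column, row] in pixels, amid what is visible of it).
- ctrl.cut_out(camera, name): "pixels" (420x560 bool, what is visible of it) and "point" ([column, row] in pixels, amid what is visible of it).
The state is a dict: "t": time; "joint_pos": joint angles; "joint_velocities": joint speeds; "joint_efforts": joint torques, N m; "eef_pos": TCP position; "tcp_rot": TCP orientation; "wrist_force": force on the tool from outside, world axes, zero at the start; "moment": the same for the moment, N m; "finger_gap": finger opening in m; "grasp_force": force on a finger pad.
Only numpy, scipy, OpenCV 4.12 (cv2) and the standard library are available. Lean on these libraries where they do the work, as an engineer would, in place of code of your own. Each camera call takes 0.05 s, during which the arm holds its last target. There are 200 camera calls.

### The job

Turn the index wheel of the swivel foot by its rim until the engraved mark faces the red pointer and the drop pin falls into the wheel, then prove that it holds: keep pressing the wheel steadily on against the pin for a second with about 14 N at a rim post, never more than 17 N. Then swing the yellow keeper fully over the pin head; leave the other things on the table where they are.

Things in the scene. Friction and masses are not known exactly. Their poses are not given: they have to be found in the camera images.
- foot: Swivel foot bolted to the table: grey base plate 170 x 170 x 12 mm, fixed steel hub 40 mm wide and 78 mm tall in its middle, fixed blue guide arm 28 mm wide reaching from the hub 64 mm out along the foot's +x, 54 to 74 mm above the table, over the wheel. Origin: on the wheel's axis, at the table. z up. Place and yaw vary.
- wheel: Aluminium wheel, 190 mm wide, 16 thick, top face 46 mm above the table, turning either way about the foot's upright axis. About 2 N at the rim turns it; it stays where left. Six black round posts, 16 mm wide, tops 86 mm above the table, stand 85 mm from the axis at 30, 90, ... 330 degrees from the mark. Origin: on the axis, 30 mm above the table; +x points at the mark.
- mark (a point): Point on the engraved black radial mark on the wheel's top face, 75 mm from the axis, 46 mm above the table. At the start it stands 0.6 to 1.7 rad clockwise (seen from above) of the pointer. On the same line, 50 mm from the axis, the wheel has a hole just under 12 mm wide for the pin.
- pointer (a point): Point straight below and before the fixed red pointer at the end of the guide arm, 75 mm from the axis along the foot's +x, 46 mm above the table: the mark point coincides with it when the wheel is set, give or take the play of the pin (up to 6 mm when loaded).
- pin: Loose upright steel pin in the guide arm's hole, 50 mm from the axis; 10 mm wide, 48 long, red head 18 mm wide, 6 thick. Origin: its lower end. It first rests on the wheel's face; when the wheel's hole is under it (within about 1.5 mm) it falls 14 mm till its head lies on the guide arm and blocks the wheel: the pushing force rises. 14 N at a post, 85 mm out, loads it with 22 N; over 28 N shears it.
- pin_top (a point): Centre of the top of the pin's red head: 94 mm above the table while the pin is up, 80 mm once it has fallen in.
- keeper (a joint): Angle (rad) of the yellow keeper, a flat arm 60 mm long, 18 wide, 82 to 90 mm above the table, pivoting on the hub about the wheel's axis: 0 = open, 80 degrees clockwise (from above) of the guide arm; 1.4 = closed at its stop, over the pin head. Grows anticlockwise, takes about 1.5 N at its post, stays where left. It passes the pin only when the pin is down.
- keeper_stud (a point): Middle of the keeper's upright round post, 12 mm in diameter, standing 38 mm from the axis on the keeper's centre line, from 90 to 112 mm above the table (this point is 101 mm above it).
- brush: Pink silicone curry brush, 120 x 65 x 44 mm, a bystander. Origin: centre of its underside.
- comb: Flat steel comb, 190 x 40 x 6 mm, a bystander. Origin: centre of its underside.
- jar: Glass jar with a steel screw lid, 72 mm in diameter, 95 mm tall, a bystander. Origin: centre of its underside.
- ball: Orange plastic treat ball, 68 mm in diameter, standing on a small flat, a bystander. Origin: bottom of the ball.

How it is judged:
On the way:
1. with the keeper still open, the pin has fallen in at the mark and the wheel is pressed steadily against it (at least 16 N on the pin, some 11 N at a post) (horizontal distance between mark and pointer below 0.008 m and z of pin_top in the frame of foot below 0.083 m and value of joint keeper below 0.6 rad and contact force between wheel and pin above 16 N), for 0.5 s.
At the end, for the whole second after the job is handed in: The mark faces the pointer within 8 mm at the mark (the play of the pin), the pin is down in the wheel with its head on the guide arm (top less than 83 mm above the table), the keeper is closed over it (at least 1.25 of 1.4 rad), and all is at rest (horizontal distance between mark and pointer below 0.008 m and z of pin_top in the frame of foot below 0.083 m and horizontal distance between pin_top and pointer below 0.03 m and value of joint keeper above 1.25 rad and linear speed of pin below 0.02 m/s); the robot touches nothing.
It fails at once if the wheel is forced against the pin with more than 28 N (some 18 N at a post) (contact force between wheel and pin above 28 N).
It fails at once if a bystander is shifted by more than 30 mm (distance of any of brush, comb, jar, ball from where it was at the start of the episode above 0.03 m).
It also fails if it takes over 56 s, if anything falls off the work surface, if the arm or the gripper's body presses on something with over 40 N, if the wrist force passes 120 N, or if a joint passes its speed limit or range.

## Working session

There is one attempt and no reset: what is moved stays moved. The work goes in short steps, Python scripts to look and compute and a tool call to move; the robot and the scene stay as the last step left them, time stands still between calls to the robot, and variables do not carry over. Pictures are saved under pics/ and viewed, at most 10 in all, crops included, and the job is handed in when it is done.

Besides the shell and the picture viewer there is one more tool, called in YAML: its name, and indented under it one key for each argument. step_arm: Moves the arm, as the interface text tells. Its arguments: {"type":"object","properties":{"commands":{"type":"array","items":{"type":"array","items":{"type":"number"}}},"gripper":{"type":"number"},"grip_force":{"type":"number"}},"required":["commands"]}

```bash
mkdir -p pics; cat > h.py <<'E'
import numpy as np, cv2
from workcell import ctrl
def cal(n):
    c=ctrl.get_calibration(n); f=210/np.tan(np.radians(c['fov_y'])/2)
    return f,c['cx'],c['cy'],np.array(c['R']),np.array(c['t'])
def ray(n,p,z):
    f,cx,cy,R,t=cal(n); d=R.T@np.array([(p[0]-cx)/f,(p[1]-cy)/f,1]); o=-R.T@t
    return o+d*(z-o[2])/d[2]
def proj(n,X):
    f,cx,cy,R,t=cal(n); q=R@np.array(X)+t
    return np.array([cx+f*q[0]/q[2],cy+f*q[1]/q[2]])
def snap(n,name):
    im=ctrl.capture(n); cv2.imwrite(f'pics/{name}.png',im[:,:,::-1]); return im
E
python3 - <<'E'
from h import *
a=snap('top','t0');b=snap('side','s0')
cv2.imwrite('pics/both0.png',cv2.resize(np.hstack([a,b])[:,:,::-1],(800,300)))
print(ctrl.get_calibration('top'),ctrl.get_calibration('side'))
for n in('mark','pin','pin_top','keeper','keeper_stud','wheel','foot','brush','comb','jar','ball'):
  for c in('top','side'):
    r=ctrl.recognise(c,n); print(n,c,[(np.round(x['point']),round(x['score'],2)) for x in r[:2]])
s=ctrl.observe();print(s['t'],s['eef_pos'],s['tcp_rot'],s['wrist_force'])
E
```

```text
{'fov_y': 44.95688919817605, 'cx': 285.8457820168017, 'cy': 214.0199222410633, 'R': array([[-0.02006459, -0.99979692, -0.00187658],
       [-0.9846761 ,  0.02008629, -0.17323253],
       [ 0.17323505, -0.00162801, -0.98487916]]), 't': array([0.00836569, 0.54449445, 1.32990561])} {'fov_y': 42.74163891280628, 'cx': 270.85493297680983, 'cy': 214.12759957235178, 'R': array([[-0.89268919, -0.45057732, -0.00927899],
       [-0.2817848 ,  0.57410702, -0.76876424],
       [ 0.35171486, -0.68365284, -0.63946497]]), 't': array([0.49261433, 0.21140587, 1.05769371])}
mark top [(array([258., 205.]), 0.66)]
mark side [(array([244., 248.]), 0.7)]
pin top []
pin side [(array([218., 226.]), 0.58)]
pin_top top []
pin_top side [(array([235., 224.]), 0.21)]
keeper top [(array([259., 193.]), 0.74)]
keeper side [(array([235., 222.]), 0.77)]
keeper_stud top [(array([255., 192.]), 0.76)]
keeper_stud side [(array([230., 222.]), 0.78)]
wheel top [(array([256., 208.]), 0.73)]
wheel side [(array([243., 247.]), 0.84)]
foot top [(array([257., 198.]), 0.71)]
foot side [(array([237., 251.]), 0.86)]
brush top [(array([154., 263.]), 0.59)]
brush side [(array([244., 376.]), 0.64)]
comb top [(array([418., 266.]), 0.82)]
comb side [(array([381., 174.]), 0.55)]
jar top [(array([402., 171.]), 0.63)]
jar side [(array([289., 142.]), 0.74)]
ball top [(array([169., 180.]), 0.95)]
ball side [(array([142., 313.]), 0.59), (array([239., 247.]), 0.34)]
1.2 [ 0.1533138  -0.60592825  0.23132718] [ 3.14151921e+00 -1.43162003e-05  2.47769826e-01] [ 0.2678991  -0.50258888 -1.0997505 ]
```

View pics/t0.png

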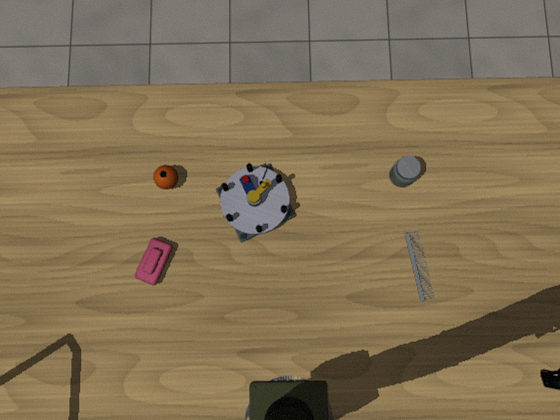

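View pics/s0.png

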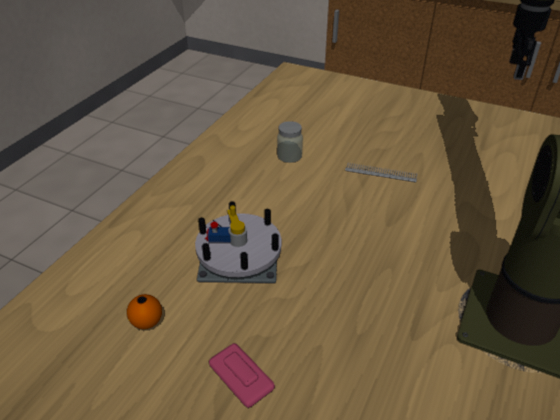

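The top picture shows the wheel at about (255,199), with the blue arm toward (245,180), the keeper toward (266,184), the ball at (165,177), the jar at (405,172), the brush at (154,262) and the comb at (418,266). The side picture shows the wheel at (238,245). I'll enlarge both.

```bash
python3 - <<'E'
from h import *
a=cv2.imread('pics/t0.png')[150:250,205:305];b=cv2.imread('pics/s0.png')[190:290,190:290]
cv2.imwrite('pics/c0.png',np.hstack([cv2.resize(x,(400,400),interpolation=cv2.INTER_CUBIC) for x in(a,b)]))
m=ctrl.cut_out('top','wheel')[0]
ys,xs=np.nonzero(m['pixels']);print(xs.min(),xs.max(),ys.min(),ys.max())
h=cv2.convexHull(np.c_[xs,ys].astype(np.int32));print(cv2.fitEllipse(h))
for n,z in(('jar',.05),('comb',0),('brush',.03),('ball',.034)):
  print(n,ray('top',ctrl.recognise('top',n)[0]['point'],z).round(3))
g=cv2.cvtColor(a,cv2.COLOR_BGR2GRAY);n,l,s,c=cv2.connectedComponentsWithStats((g<45).astype(np.uint8))
for i in range(1,n):
  if s[i,4]>5: print(s[i,4],(c[i]+[205,150]).round(1),ray('top',c[i]+[205,150],.075).round(4))
E
```

```text
220 288 164 234
((253.87388610839844, 199.69981384277344), (69.36930084228516, 70.32290649414062), 159.8246612548828)
jar [ 0.658 -0.323  0.05 ]
comb [ 0.401 -0.363  0.   ]
brush [0.42  0.355 0.03 ]
ball [0.65  0.319 0.034]
38 [249.5 167.5] [0.6694 0.0931 0.075 ]
24 [268.8 166.9] [0.67   0.0408 0.075 ]
45 [278.5 178.2] [0.638  0.0153 0.075 ]
121 [247.5 184.1] [0.6235 0.0987 0.075 ]
51 [223.8 187.1] [0.6164 0.1623 0.075 ]
9 [257.  203.8] [0.569  0.0738 0.075 ]
116 [287.1 212. ] [ 0.5452 -0.0061  0.075 ]
37 [229.3 217.2] [0.5342 0.1477 0.075 ]
30 [258.7 228.2] [0.503 0.07  0.075]
22 [243.5 235.5] [0.4844 0.1103 0.075 ]
```

View pics/c0.png

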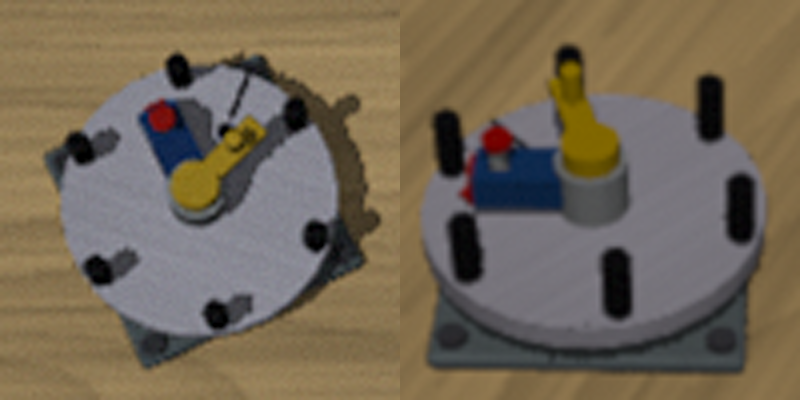

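The enlarged pictures show six posts in the top crop at (178,70), (80,148), (98,270), (217,313), (315,236) and (295,114). The mark line runs from (231,113) to (247,73), the red pin head is at (161,117), and the keeper stud is at (235,138). I'll fit the model to these.

```bash
cat > fit.py <<'E'
from h import *
from scipy.optimize import least_squares
def model(p,c):
    x,y,yaw,w,k=p; P=lambda r,a,z:proj(c,[x+r*np.cos(a),y+r*np.sin(a),z])
    return [P(.085,w+np.radians(30+60*i),.066) for i in range(6)]+[P(.075,w,.046),P(.05,yaw,.092),P(.038,k,.106)]
E
python3 - <<'E'
from fit import *
# order 30,90,...: anticlockwise from mark
o=np.array([[178,70],[80,148],[98,270],[217,313],[315,236],[295,114],[241,88],[161,117],[235,138]])/4+[205,150]
s=np.array([[449,142],[464,248],[617,284],[740,208],[709,108],[568,60]])-[400,0]
S=s/4+[190,190]; sp=np.array([498-400,138])/4+[190,190]; sk=np.array([569-400,80])/4+[190,190]
from itertools import product
def f(p,shift):
    a=np.array(model(p,'top'))-o; b=np.array(model(p,'side'))
    return np.r_[a.ravel(),(b[:6]-np.roll(S,shift,0))[[0,1,2,3,4]].ravel() if 0 else (b[:6]-np.roll(S,shift,0)).ravel(),b[7]-sp,b[8]-sk]
for sh in range(6):
    r=least_squares(f,[.58,.08,.5,-.3,-.7],args=(sh,),loss='soft_l1'); print(sh,r.cost,r.x.round(4)); 
    if r.cost<60:print(f(r.x,sh).reshape(-1,2).round(1).tolist())
E
```

```text
0 8.218550446630944 [ 0.5888  0.0822  0.4553 -0.3829 -0.7839]
[[-0.2, -0.4], [-0.3, -0.6], [-0.3, -0.5], [-0.5, -0.1], [-0.3, -0.7], [-0.2, -0.6], [-0.9, 1.9], [-0.3, -0.4], [-0.6, -0.6], [0.3, -0.0], [0.6, -0.5], [0.3, -0.6], [0.5, -0.3], [0.6, -0.4], [0.8, 4.2], [-0.0, -0.1], [0.5, -1.3]]
1 237.49189117716205 [ 0.5887  0.0829  0.4403 -0.4757 -0.7918]Traceback (most recent call last):
  File "<stdin>", line 11, in <module>
    return func(*args, **kwargs)
    result = trf(vector_fun.fun, vector_fun.jac, x0, f0, J0, lb, ub, ftol, xtol,
                 gtol, max_nfev, x_scale, loss_function, tr_solver,
                 tr_options.copy(), verbose, callback=callback_wrapped)
    return trf_no_bounds(
        fun, jac, x0, f0, J0, ftol, xtol, gtol, max_nfev, x_scale,
        loss_function, tr_solver, tr_options, verbose, callback=callback)
    J = jac(x)
    self._update_jac()
    ~~~~~~~~~~~~~~~~^^
    self.J = self.jac_wrapped(xp_copy(self.x), f0=self.f)
             ~~~~~~~~~~~~~~~~^^^^^^^^^^^^^^^^^^^^^^^^^^^^
    J, dct = approx_derivative(
             ~~~~~~~~~~~~~~~~~^
        se
[... 759 characters left out ...]
 ~~~~~~^^^^^^^^^^^^^^^^^^^^^^^^^^^^^^
  File "<stdin>", line 8, in f
  File "fit.py", line 5, in model
    return [P(.085,w+np.radians(30+60*i),.066) for i in range(6)]+[P(.075,w,.046),P(.05,yaw,.092),P(.038,k,.106)]
            ~^^^^^^^^^^^^^^^^^^^^^^^^^^^^^^^^^
  File "fit.py", line 4, in <lambda>
    x,y,yaw,w,k=p; P=lambda r,a,z:proj(c,[x+r*np.cos(a),y+r*np.sin(a),z])
                                  ~~~~^^^^^^^^^^^^^^^^^^^^^^^^^^^^^^^^^^^
  File "h.py", line 10, in proj
    f,cx,cy,R,t=cal(n); q=R@np.array(X)+t
                ~~~^^^
  File "h.py", line 4, in cal
    c=ctrl.get_calibration(n); f=210/np.tan(np.radians(c['fov_y'])/2)
ValueError: time passes only in moves, steps and waits
```

step_arm:
  commands:
    - [0.029,-0.028,0,0]
    - [0.058,-0.057,0,0]
    - [0.086,-0.085,0,0]
    - [0.115,-0.113,0,0]
    - [0.144,-0.142,0,0]
    - [0.172,-0.17,0,0]
    - [0.201,-0.198,0,0]
    - [0.23,-0.227,0,0]
  gripper: 0
  grip_force: 60

```text
t: 2.12
eef_pos: [0.3214, -0.3281, 0.2316]
tcp_rot: [3.141, -0.001, 0.247]
wrist_force: [0.2, -0.6, 0.0]
finger_gap: 0.0001
grasp_force: 0.0
```

step_arm:
  commands:
    - [0.029,-0.028,0,0]
    - [0.058,-0.057,0,0]
    - [0.086,-0.085,0,0]
    - [0.115,-0.113,0,0]
    - [0.144,-0.142,0,0]
    - [0.172,-0.17,0,0]
    - [0.201,-0.198,0,0]
    - [0.23,-0.227,0,0]

```text
t: 2.78
eef_pos: [0.4888, -0.0512, 0.2315]
tcp_rot: [3.141, -0.001, 0.248]
wrist_force: [1.3, -0.6, 0.1]
finger_gap: 0.0005
grasp_force: 0.0
```

step_arm:
  commands:
    - [0.028,-0.027,0,7]
    - [0.056,-0.055,0,14]
    - [0.056,-0.055,0,21]
    - [0.056,-0.055,0,28]
    - [0.056,-0.055,0,36]
    - [0.056,-0.055,0,36]

```text
t: 3.28
eef_pos: [0.5288, 0.0146, 0.2313]
tcp_rot: [3.141, -0.0, -0.383]
wrist_force: [0.1, 0.7, -0.1]
finger_gap: 0.0002
grasp_force: 0.0
```

```bash
python3 - <<'E'
from h import *
s=ctrl.observe();[print(k,np.round(s[k],3)) for k in s]
E
```

```text
t 3.283
joint_pos [-0.163  0.563  0.076  1.863 -0.061  0.718 -2.006]
joint_velocities [-0.002 -0.001  0.019  0.006 -0.007 -0.002 -0.006]
joint_efforts [-4.3000e-01 -4.5090e+01  1.9250e+00 -1.3513e+01 -1.7400e-01 -9.0000e-03
 -7.0100e-01]
eef_pos [0.529 0.015 0.231]
tcp_rot [ 3.141 -0.    -0.383]
wrist_force [ 0.113  0.675 -0.12 ]
moment [-0.026 -0.01   0.021]
grasp_force 0.0
finger_gap 0.0
```

step_arm:
  commands:
    - [0,0,0.035,0]
    - [0,0,0.07,0]
    - [0,0,0.105,0]
    - [0,0,0.13,0]
    - [0,0,0.15,0]
    - [0,0,0.165,0]
    - [0,0,0.173,0]
    - [0,0,0.173,0]

```text
t: 3.95
eef_pos: [0.5279, 0.014, 0.0569]
tcp_rot: [3.141, 0.002, -0.379]
wrist_force: [0.5, 0.4, -0.1]
finger_gap: 0.0
grasp_force: 0.0
```

```bash
python3 - <<'E'
from h import *
a=snap('top','t1')[150:250,205:305];b=snap('side','s1')[180:290,190:290]
cv2.imwrite('pics/c1.png',np.hstack([cv2.resize(x,(400,400),interpolation=cv2.INTER_CUBIC) for x in(a,b)])[:,:,::-1])
E
```

```text
(no output)
```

View pics/c1.png

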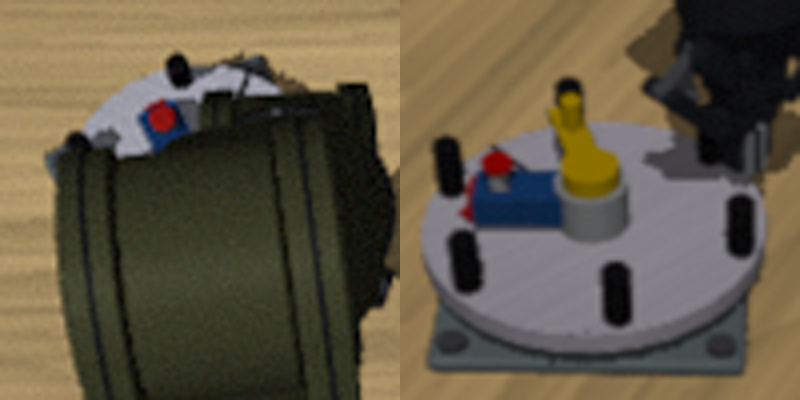

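The side crop shows the closed fingertips at about (725,150), just behind the near-right post, and the keeper is still open. Next I'll compute the push along the arc.

```bash
cat > arc.py <<'E'
from h import *
C=np.array([.589,.082]); 
def rows(ths,ds,R=.085,off=270,z=None):
    s=ctrl.observe(); p=np.array(s['eef_pos']); y0=s['tcp_rot'][2]; out=[]
    for th,d in zip(ths,ds):
        a=np.radians(th); r=np.array([np.cos(a),np.sin(a)]); t=np.array([-r[1],r[0]])
        q=C+R*r-d*t-p[:2]; yaw=np.radians(th-off)
        dy=(np.degrees(y0-yaw)+180)%360-180
        out.append([round(q@[np.cos(y0),np.sin(y0)],4),round(q@[np.sin(y0),-np.cos(y0)],4),0 if z is None else round(p[2]-z,4),round(dy,1)])
    print(out)
def show():
    s=ctrl.observe(); print(round(s['t'],2),np.round(s['eef_pos'],4),np.round(np.degrees(s['tcp_rot'][2]),1),np.round(s['wrist_force'],1))
E
python3 - <<'E'
from arc import *
show();rows([248,248,252,256,260,264,267,269],[.024]+[.019]*7)
E
```

```text
4.05 [0.5291 0.014  0.0587] -21.8 [ 0.7  0.7 -0.4]
[[np.float64(0.006), np.float64(-0.0005), 0, np.float64(0.2)], [np.float64(0.011), np.float64(-0.0004), 0, np.float64(0.2)], [np.float64(0.017), np.float64(0.0007), 0, np.float64(-3.8)], [np.float64(0.023), np.float64(0.0014), 0, np.float64(-7.8)], [np.float64(0.0291), np.float64(0.0017), 0, np.float64(-11.8)], [np.float64(0.0352), np.float64(0.0016), 0, np.float64(-15.8)], [np.float64(0.0397), np.float64(0.0012), 0, np.float64(-18.8)], [np.float64(0.0428), np.float64(0.0009), 0, np.float64(-20.8)]]
```

step_arm:
  commands:
    - [0.006,0,0,0]
    - [0.011,0,0,0]
    - [0.017,0.0007,0,-4]
    - [0.023,0.0014,0,-8]
    - [0.029,0.0017,0,-12]
    - [0.035,0.0016,0,-16]
    - [0.04,0.0012,0,-19]
    - [0.043,0.001,0,-21]

```text
t: 4.72
eef_pos: [0.569, -0.0028, 0.0591]
tcp_rot: [-3.141, -0.001, -0.011]
wrist_force: [-1.5, 0.7, 0.7]
finger_gap: -0.0003
grasp_force: 1.0
```

```bash
sed -i 's/print(out)/print([[float(v) for v in o] for o in out])/' arc.py; python3 - <<'E'
from arc import *
show();rows(range(271,286,2),[.019]*8)
a=snap('side','s2')
m=ctrl.recognise('side','wheel');
E
```

```text
4.72 [ 0.569  -0.0028  0.0591] -0.7 [-1.5  0.7  0.7]
[[0.0025, 0.0005, 0.0, -1.7], [0.0055, 0.001, 0.0, -3.7], [0.0085, 0.0014, 0.0, -5.7], [0.0116, 0.0017, 0.0, -7.7], [0.0146, 0.0019, 0.0, -9.7], [0.0176, 0.0021, 0.0, -11.7], [0.0207, 0.002, 0.0, -13.7], [0.0237, 0.0019, 0.0, -15.7]]
```

step_arm:
  commands:
    - [0.003,0.0005,0,-2]
    - [0.0055,0.001,0,-4]
    - [0.0085,0.0014,0,-6]
    - [0.0115,0.0017,0,-8]
    - [0.0145,0.0019,0,-10]
    - [0.0175,0.002,0,-12]
    - [0.0205,0.002,0,-14]
    - [0.0235,0.002,0,-16]

```text
t: 5.48
eef_pos: [0.592, -0.0052, 0.0582]
tcp_rot: [3.141, 0.0, 0.269]
wrist_force: [-2.4, -0.2, 2.3]
finger_gap: -0.0002
grasp_force: 1.1
```

```bash
python3 - <<'E'
from arc import *
show();rows(285.5+np.arange(8)*.8,[.019]*8)
a=snap('side','s2')[180:290,190:290]; g=cv2.resize(a,(600,600),interpolation=cv2.INTER_CUBIC)
cv2.imwrite('pics/c2.png',g[:,:,::-1])
E
```

```text
5.48 [ 0.592  -0.0052  0.0582] 15.4 [-2.4 -0.2  2.3]
[[0.0014, 0.0001, 0.0, -0.1], [0.0026, 0.0004, 0.0, -0.9], [0.0038, 0.0006, 0.0, -1.7], [0.005, 0.0009, 0.0, -2.5], [0.0062, 0.0011, 0.0, -3.3], [0.0074, 0.0013, 0.0, -4.1], [0.0086, 0.0014, 0.0, -4.9], [0.0098, 0.0016, 0.0, -5.7]]
```

View pics/c2.png

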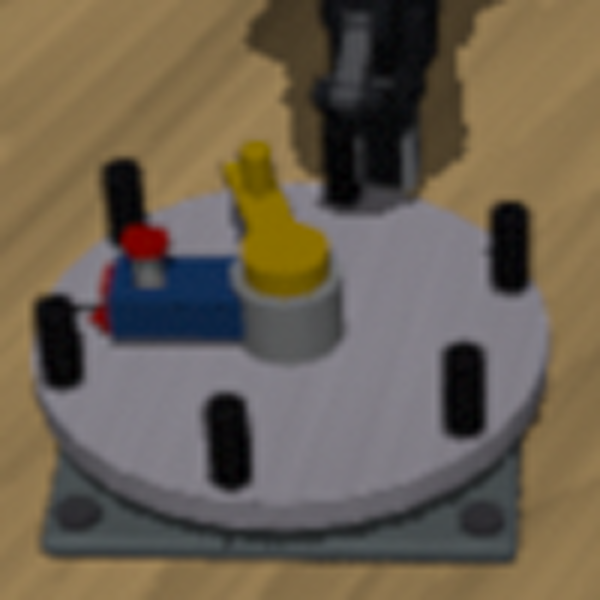

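The mark line at (85,308) has nearly reached the red pointer at (100,315), and the pin head at (145,240) is still up. I'll estimate the wheel angle from the posts.

```bash
python3 - <<'E'
from fit import *
u=np.array([[60,340],[228,440],[464,388],[510,247],[124,200]]); P=u*[1/6,110/600]+[190,180]
k=cal('side')
import h; h.cal=lambda n:k
# posts at angles 30+60i: 90,150,210 ... assign nearest
f=lambda p:np.concatenate([min((q-m for m in model([.589,.082,.455,p[0],0],'side')[:6]),key=np.linalg.norm)-[p[1],p[2]] for q in P])
r=least_squares(f,[.2,0,0]);print(r.x.round(3),r.cost,np.degrees(.455-r.x[0]))
E
```

```text
[ 0.269 -0.265  0.135] 0.18322596146320355 10.630914668236283
```

step_arm:
  commands:
    - [0.0015,0.0002,0,0]
    - [0.0027,0.0004,0,-1]
    - [0.004,0.0006,0,-2]
    - [0.005,0.0009,0,-2.5]
    - [0.0062,0.0011,0,-3]
    - [0.0074,0.0013,0,-4]
    - [0.0086,0.0014,0,-5]
    - [0.0098,0.0016,0,-6]

```text
t: 6.2
eef_pos: [0.6017, -0.0042, 0.0582]
tcp_rot: [3.141, 0.0, 0.372]
wrist_force: [-1.8, -0.2, 1.0]
finger_gap: -0.0004
grasp_force: 1.0
```

```bash
python3 - <<'E'
from arc import *
show();rows(291+np.arange(8)*.5,[.019]*8)
E
```

```text
6.2 [ 0.6017 -0.0042  0.0582] 21.3 [-1.8 -0.2  1. ]
[[0.0001, 0.0, 0.0, 0.3], [0.0008, 0.0002, 0.0, -0.2], [0.0015, 0.0004, 0.0, -0.7], [0.0023, 0.0005, 0.0, -1.2], [0.003, 0.0007, 0.0, -1.7], [0.0038, 0.0008, 0.0, -2.2], [0.0045, 0.0009, 0.0, -2.7], [0.0053, 0.0011, 0.0, -3.2]]
```

step_arm:
  commands:
    - [0.0008,0.0001,0,0]
    - [0.0015,0.0003,0,-0.5]
    - [0.0023,0.0004,0,-1]
    - [0.003,0.0005,0,-1.5]

```text
t: 6.53
eef_pos: [0.6046, -0.0035, 0.0582]
tcp_rot: [3.141, 0.0, 0.397]
wrist_force: [-2.0, -0.2, 0.4]
finger_gap: 0.0003
grasp_force: 0.9
```

step_arm:
  commands:
    - [0.0008,0.0001,0,0]
    - [0.0015,0.0003,0,-0.5]
    - [0.0022,0.0004,0,-1]
    - [0.0028,0.0005,0,-1.5]

```text
t: 6.87
eef_pos: [0.6074, -0.0028, 0.0582]
tcp_rot: [3.142, 0.0, 0.423]
wrist_force: [-1.9, 0.2, -0.8]
finger_gap: 0.0003
grasp_force: 0.9
```

step_arm:
  commands:
    - [0.0007,0.0001,0,-0.5]
    - [0.0014,0.0001,0,-1]
    - [0.002,0.0001,0,-1]

```text
t: 7.12
eef_pos: [0.6093, -0.0023, 0.0582]
tcp_rot: [3.141, 0.0, 0.44]
wrist_force: [-2.2, -0.5, -0.6]
finger_gap: -0.0002
grasp_force: 1.0
```

step_arm:
  commands:
    - [0.0007,0.0001,0,0]
    - [0.0014,0.0001,0,-0.5]
    - [0.002,0.0001,0,-1]

```text
t: 7.37
eef_pos: [0.6106, -0.002, 0.0582]
tcp_rot: [3.141, 0.001, 0.458]
wrist_force: [-3.0, -2.2, 1.2]
finger_gap: 0.0
grasp_force: 1.9
```

step_arm:
  commands:
    - [0.0005,0,0,0]
    - [0.001,0,0,0]
    - [0.001,0,0,0]

```text
t: 7.62
eef_pos: [0.6111, -0.0017, 0.0582]
tcp_rot: [3.141, 0.002, 0.457]
wrist_force: [-4.5, -2.5, 2.1]
finger_gap: -0.0002
grasp_force: 2.5
```

```bash
python3 - <<'E'
from arc import *
a=snap('side','s3')[180:290,190:290]; show()
a=cv2.resize(a,(600,600),interpolation=cv2.INTER_CUBIC); cv2.imwrite('pics/c3.png',a[:,:,::-1])
E
```

```text
7.67 [ 0.6111 -0.0017  0.0582] 26.2 [-4.8 -2.9  1.5]
```

View pics/c3.png

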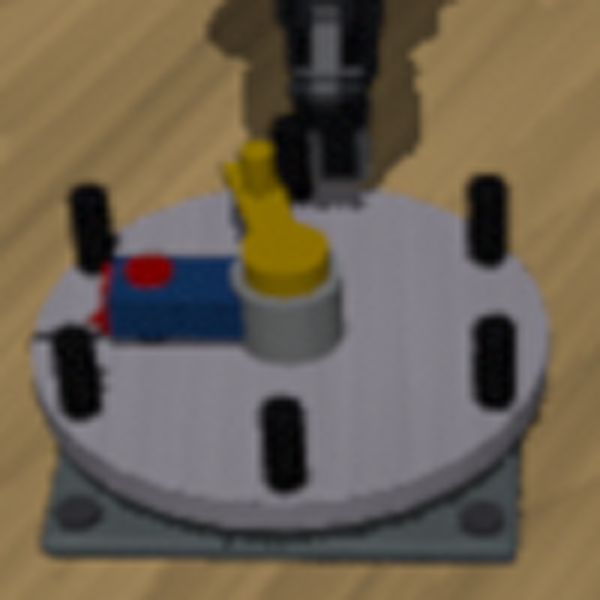

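The pin is down, with its head flat on the arm at (150,270) and the mark at the pointer. I'll raise the pressing force gradually, which takes roughly 2 N per mm.

step_arm:
  commands:
    - [0.0007,0,0,0]
    - [0.0014,0,0,0]
    - [0.002,0,0,0]
    - [0.002,0,0,0]

```text
t: 8.0
eef_pos: [0.6117, -0.0015, 0.0582]
tcp_rot: [3.141, 0.005, 0.456]
wrist_force: [-6.4, -4.3, 2.9]
finger_gap: 0.0002
grasp_force: 3.7
```

```bash
python3 - <<'E'
from arc import *
show()
E
```

```text
8.0 [ 0.6117 -0.0015  0.0582] 26.2 [-6.4 -4.3  2.9]
```

step_arm:
  commands:
    - [0.001,0,0,0]
    - [0.002,0,0,0]
    - [0.003,0,0,0]
    - [0.003,0,0,0]
    - [0.003,0,0,0]

```text
t: 8.42
eef_pos: [0.6125, -0.0011, 0.0582]
tcp_rot: [-3.141, 0.009, 0.456]
wrist_force: [-11.3, -5.1, 8.4]
finger_gap: -0.0
grasp_force: 5.6
```

step_arm:
  commands:
    - [0.0004,0,0,0]
    - [0.0007,0,0,0]
    - [0.0007,0,0,0]
    - [0.0007,0,0,0]

```text
t: 8.75
eef_pos: [0.6126, -0.0011, 0.0582]
tcp_rot: [-3.141, 0.01, 0.456]
wrist_force: [-10.6, -5.7, 9.6]
finger_gap: -0.0001
grasp_force: 6.2
```

step_arm:
  commands:
    - [0.0005,0,0,0]
    - [0.0009,0,0,0]
    - [0.0009,0,0,0]
    - [0.0009,0,0,0]

```text
t: 9.08
eef_pos: [0.6128, -0.001, 0.0582]
tcp_rot: [-3.141, 0.011, 0.456]
wrist_force: [-12.1, -5.0, 9.5]
finger_gap: 0.0001
grasp_force: 6.8
```

step_arm:
  commands:
    - [0,0,0,0]
    - [0,0,0,0]
    - [0,0,0,0]
    - [0,0,0,0]

```text
t: 9.42
eef_pos: [0.6128, -0.001, 0.0582]
tcp_rot: [-3.141, 0.011, 0.456]
wrist_force: [-12.9, -4.3, 11.2]
finger_gap: -0.0002
grasp_force: 6.8
```

step_arm:
  commands:
    - [0.0002,0,0,0]
    - [0.0003,0,0,0]
    - [0.0003,0,0,0]
    - [0.0003,0,0,0]
    - [0.0003,0,0,0]
    - [0.0003,0,0,0]
    - [0.0003,0,0,0]
    - [0.0003,0,0,0]

```text
t: 10.08
eef_pos: [0.6128, -0.001, 0.0582]
tcp_rot: [-3.141, 0.012, 0.456]
wrist_force: [-13.7, -5.6, 10.1]
finger_gap: -0.0002
grasp_force: 7.1
```

step_arm:
  commands:
    - [0,0,0,0]
    - [0,0,0,0]
    - [0,0,0,0]
    - [0,0,0,0]
    - [0,0,0,0]
    - [0,0,0,0]

```text
t: 10.58
eef_pos: [0.6128, -0.001, 0.0582]
tcp_rot: [-3.141, 0.012, 0.456]
wrist_force: [-13.6, -5.1, 9.8]
finger_gap: 0.0002
grasp_force: 7.1
```

step_arm:
  commands:
    - [-0.005,0,0,0]
    - [-0.012,0,0,0]
    - [-0.025,0,0,0]
    - [-0.03,0,-0.025,0]
    - [-0.03,0,-0.06,0]
    - [-0.03,0,-0.095,0]
    - [-0.03,0,-0.1,0]

```text
t: 11.17
eef_pos: [0.5966, -0.0098, 0.1645]
tcp_rot: [3.137, -0.014, 0.458]
wrist_force: [0.1, 0.5, 0.7]
finger_gap: 0.0003
grasp_force: 0.0
```

```bash
python3 - <<'E'
from arc import *
C=np.array([.589,.082])
t=lambda p:np.array(p)/4+[205,150]; s=lambda p:np.array(p)*[1/6,110/600]+[190,180]
for n,c,p,z in(('stud','top',t([235,138]),.106),('stud','side',s([258,165]),.103),('cap','top',t([195,185]),.09),('cap','side',s([285,243]),.09),('tip','top',t([255,127]),.09),('pin','side',s([149,271]),.08),('pin0','top',t([161,117]),.094)):
    X=ray(c,p,z)[:2]; d=X-C; print(n,c,X.round(4),np.linalg.norm(d).round(4),np.degrees(np.arctan2(d[1],d[0])).round(1))
show()
a=snap('side','s4')
for n in('keeper_stud','pin_top'):
  r=ctrl.recognise('side',n); print(n,[(np.round(x['point'],1),round(x['score'],2),ray('side',x['point'],.101 if n[0]=='k' else .08).round(3)) for x in r[:2]])
show()
E
```

```text
stud top [0.6141 0.0538] 0.0377 -48.3
stud side [0.6146 0.0566] 0.036 -44.8
cap top [0.5865 0.0814] 0.0025 -165.4
cap side [0.5903 0.081 ] 0.0016 -39.1
tip top [0.6251 0.0411] 0.0545 -48.5
pin side [0.6319 0.1074] 0.0499 30.6
pin0 top [0.6322 0.1032] 0.0482 26.2
11.17 [ 0.5966 -0.0098  0.1645] 26.2 [0.1 0.5 0.7]
keeper_stud []
pin_top [(array([231.9, 220.8]), 0.28, array([0.614, 0.066, 0.08 ]))]
11.32 [ 0.5925 -0.0105  0.159 ] 26.2 [ 0.2  0.  -0.5]
```

```bash
python3 - <<'E'
from arc import *
show();rows([-47],[.030],R=.038,off=-90,z=.097)
E
```

```text
11.32 [ 0.5925 -0.0105  0.159 ] 26.2 [ 0.2  0.  -0.5]
[[0.0199, -0.0395, 0.062, -16.8]]
```

step_arm:
  commands:
    - [0.01,-0.02,0,-6]
    - [0.02,-0.0395,0,-12]
    - [0.02,-0.0395,0,-17]
    - [0.02,-0.0395,0.03,-17]
    - [0.02,-0.0395,0.05,-17]
    - [0.02,-0.0395,0.062,-17]
    - [0.02,-0.0395,0.062,-17]

```text
t: 11.9
eef_pos: [0.5891, 0.033, 0.0924]
tcp_rot: [-3.137, 0.006, 0.755]
wrist_force: [0.4, -0.0, 0.6]
finger_gap: -0.0003
grasp_force: 0.0
```

```bash
python3 - <<'E'
from arc import *
show();rows([-47,-47,-45,-41,-37,-33,-29,-25],[.024]+[.017]*7,R=.038,off=-90,z=.097)
E
```

```text
11.9 [0.5891 0.033  0.0924] 43.2 [ 0.4 -0.   0.6]
[[0.0093, 0.0022, -0.0046, 0.2], [0.0163, 0.0022, -0.0046, 0.2], [0.0177, 0.0028, -0.0046, -1.8], [0.0204, 0.0038, -0.0046, -5.8], [0.0232, 0.0046, -0.0046, -9.8], [0.026, 0.0052, -0.0046, -13.8], [0.0289, 0.0056, -0.0046, -17.8], [0.0318, 0.0059, -0.0046, -21.8]]
```

step_arm:
  commands:
    - [0.006,0.001,-0.002,0]
    - [0.0135,0.001,-0.002,0]
    - [0.016,0.002,-0.002,-2]
    - [0.0185,0.003,-0.002,-6]
    - [0.021,0.0035,-0.002,-10]
    - [0.024,0.004,-0.002,-14]
    - [0.027,0.0045,-0.002,-18]
    - [0.03,0.005,-0.002,-22]

```text
t: 12.57
eef_pos: [0.6179, 0.0504, 0.0996]
tcp_rot: [3.14, -0.0, 1.141]
wrist_force: [-1.4, -0.4, 0.3]
finger_gap: 0.0001
grasp_force: 0.7
```

```bash
python3 - <<'E'
from arc import *
show();rows([-21,-17,-13,-9,-5,-1,3,7],[.017]*8,R=.038,off=-90,z=.096)
E
```

```text
12.57 [0.6179 0.0504 0.0996] 65.4 [-1.4 -0.4  0.3]
[[0.0021, -0.0005, 0.0036, -3.6], [0.0049, 0.0004, 0.0036, -7.6], [0.0077, 0.0012, 0.0036, -11.6], [0.0105, 0.0017, 0.0036, -15.6], [0.0134, 0.002, 0.0036, -19.6], [0.0163, 0.0022, 0.0036, -23.6], [0.0192, 0.0021, 0.0036, -27.6], [0.0221, 0.0018, 0.0036, -31.6]]
```

step_arm:
  commands:
    - [0.002,0,0.001,-4]
    - [0.005,0.0005,0.002,-8]
    - [0.008,0.001,0.002,-12]
    - [0.0105,0.0017,0.002,-16]
    - [0.0135,0.002,0.002,-20]
    - [0.0165,0.002,0.002,-24]
    - [0.0195,0.002,0.002,-28]
    - [0.022,0.0018,0.002,-32]

```text
t: 13.23
eef_pos: [0.6295, 0.0691, 0.0979]
tcp_rot: [3.139, 0.001, 1.699]
wrist_force: [-0.9, -2.0, -0.7]
finger_gap: 0.0001
grasp_force: 0.7
```

```bash
python3 - <<'E'
from arc import *
show();rows([8,11,14,17,20,22,24,26,28],[.017]*9,R=.038,off=-90,z=.097)
a=snap('side','s5')[180:290,190:290]; show()
a=cv2.resize(a,(600,600),interpolation=cv2.INTER_CUBIC); cv2.imwrite('pics/c5.png',a[:,:,::-1])
E
```

```text
13.23 [0.6295 0.0691 0.0979] 97.3 [-0.9 -2.  -0.7]
[[0.0014, -0.0004, 0.0009, -0.7], [0.0034, 0.0004, 0.0009, -3.7], [0.0055, 0.0012, 0.0009, -6.7], [0.0076, 0.0018, 0.0009, -9.7], [0.0097, 0.0022, 0.0009, -12.7], [0.0111, 0.0025, 0.0009, -14.7], [0.0125, 0.0027, 0.0009, -16.7], [0.014, 0.0029, 0.0009, -18.7], [0.0154, 0.003, 0.0009, -20.7]]
13.28 [0.6296 0.0698 0.0978] 97.5 [-0.3 -1.1  0.9]
```

View pics/c5.png

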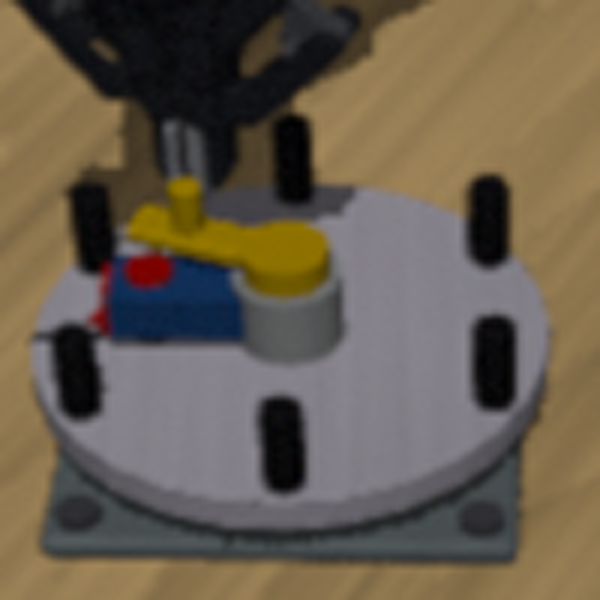

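The keeper has swung most of the way: its stud is at (185,205) and its tip is nearing the pin head at (150,270). I'll keep pushing toward the stop.

step_arm:
  commands:
    - [0.0015,0,0,-1]
    - [0.0034,0.0004,0,-4]
    - [0.0055,0.001,0,-7]
    - [0.0076,0.0015,0,-10]
    - [0.0097,0.002,0,-13]
    - [0.011,0.0023,0,-15]
    - [0.0125,0.0025,0,-17]

```text
t: 13.87
eef_pos: [0.6307, 0.082, 0.0975]
tcp_rot: [3.138, 0.001, 1.993]
wrist_force: [2.0, -1.9, 0.3]
finger_gap: -0.0002
grasp_force: 0.8
```

step_arm:
  commands:
    - [0.001,0.0002,0,-1]
    - [0.002,0.0003,0,-2]
    - [0.003,0.0004,0,-3]

```text
t: 14.12
eef_pos: [0.6305, 0.0836, 0.0974]
tcp_rot: [3.138, 0.004, 2.044]
wrist_force: [5.7, -4.8, 1.8]
finger_gap: -0.0
grasp_force: 3.2
```

step_arm:
  commands:
    - [-0.01,0,0,0]
    - [-0.025,0,0,0]
    - [-0.03,0,-0.04,0]
    - [-0.03,0,-0.08,0]
    - [-0.06,0,-0.12,0]
    - [-0.1,0,-0.12,0]
    - [-0.14,0,-0.12,0]
    - [-0.14,0,-0.12,0]

```text
t: 14.78
eef_pos: [0.695, -0.0517, 0.2163]
tcp_rot: [-3.141, 0.008, 2.031]
wrist_force: [0.8, -2.6, -1.4]
finger_gap: 0.0001
grasp_force: 0.0
```

```bash
python3 - <<'E'
from arc import *
a=snap('side','s6')[180:290,190:290]; show()
b=snap('top','t6')[150:250,205:305]
cv2.imwrite('pics/c6.png',np.hstack([cv2.resize(x,(400,400),interpolation=cv2.INTER_CUBIC) for x in(b,a)])[:,:,::-1])
for c in('side','top'):
  r=ctrl.recognise(c,'keeper_stud')
  for x in r[:1]:
    d=ray(c,x['point'],.103)[:2]-C; print(c,x['score'],np.linalg.norm(d),np.degrees(np.arctan2(d[1],d[0])))
E
```

```text
14.83 [ 0.6931 -0.0476  0.2155] 116.6 [-0.   0.  -0.9]
side 0.87 0.029654935370802132 50.92785524237921
top 0.7 0.00860452034260198 60.838465245126464
```

View pics/c6.png

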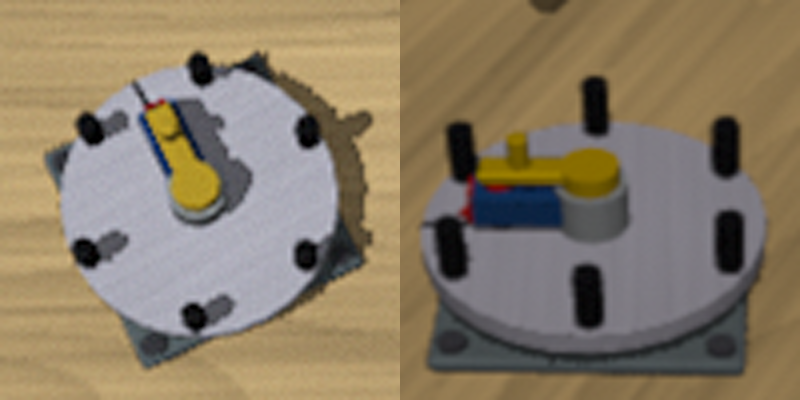

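The keeper lies centred along the guide arm (stud at about (168,120) in the top crop) and covers the pin head. The mark is at the pointer and the arm is clear of everything.

```bash
python3 -c "
from workcell import ctrl
print(ctrl.job_done())"
```

```text
the job is handed in; nothing more can be done
None
```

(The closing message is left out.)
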